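# Re-grip a lying measuring cylinder in the sloping cradle, stand it on the balance and tare

## Task

Lay the measuring cylinder in the sloping cradle, foot down against the stop, and let go of it there; then take it again at the new angle and stand it gently upright in the middle of the balance pan. Once it stands there released, push the tare key all the way down and let it come up. Leave the bottles and other things on the bench where they are.

Things in the scene. Friction and masses are not known exactly. Their poses are not given: they have to be found in the camera images.
- cylinder: the measuring cylinder: pale tube 28 mm in diameter on a white hexagonal foot (56 mm across flats, 10 mm thick), 195 mm long, about 90 g. Origin on its axis, 85 mm from the foot's underside, near its balance point; +z along the axis, foot to mouth. Starts lying on foot and rim: axis dips 4 degrees to the mouth, origin 22 mm above the bench, mouth within 35 degrees of the robot's +x
- cylinder_foot (a point): centre of the underside of the cylinder's foot
- cylinder_mouth (a point): centre of the cylinder's mouth, 195 mm from the foot's underside along the axis
- cradle: fixed sloping cradle: aluminium base 160 x 100 x 12 mm, two grey V saddles and a foot stop; holds the cylinder at 45 degrees, foot low. Origin: centre of the base's underside; +x horizontal, the way the slope rises; z up. A seated cylinder's axis lies in the x-z plane, its origin 102 mm straight above the cradle's. Saddles (up to 50 mm wide) are 48-56 and 116-124 mm up the axis from the stop
- cradle_low (a point): where the centre of the foot's underside lies when the cylinder is seated against the stop, 42 mm above the bench. Between the two saddles and beyond the upper one the tube is free for fingers, at least 30 mm below its axis. Lift the cylinder out square to the slope (up and towards the foot end) for the first 40 mm, so that the foot clears the lower saddle
- cradle_high (a point): where the centre of the mouth lies when the cylinder is seated against the stop (180 mm above the bench)
- balance: top-loading balance, fixed: white housing 290 x 190 x 48 mm high (long side along its x). Origin: centre of its underside; +x from the key end to the pan end, y across, z up
- pan (a point): centre of the top of the round steel pan (132 mm in diameter), 64 mm above the bench, 55 mm from the balance's origin along its +x
- tare (a joint): travel of the tare key in m: 0 up, 0.006 fully down; sprung, about 5 N to push fully down
- tare_top (a point): centre of the top of the tare key: a round white push button 30 mm in diameter in a grey housing on the balance's robot-side end, 95 mm from the balance's origin along its -x and 35 mm along its -y, off the pan's centre line; it is pressed straight down
- bottle_a: bystander: amber dropper bottle, 58 mm in diameter, 157 mm tall with its dropper; origin at the centre of its underside
- bottle_b: bystander: amber dropper bottle, 62 mm in diameter, 167 mm tall with its dropper; origin at the centre of its underside
- bottle_c: bystander: amber dropper bottle, 62 mm in diameter, 162 mm tall with its dropper; origin at the centre of its underside
- wash_bottle: bystander: pale wash bottle with bent spout, 76 mm in diameter, 250 mm tall; origin at the centre of its underside
- cap: bystander: black upright bottle cap, 44 mm in diameter, 50 mm tall; origin at the centre of its underside
- pen: bystander: blue pen lying on the bench, 140 mm long, 10 mm thick (origin under its middle, x along it)
- beaker: bystander: empty glass beaker, 72 mm in diameter, 90 mm tall; origin at the centre of its underside
Things that resemble listed ones, but are neither listed nor needed, are in the scene too. Of the things shaped like the cylinder, the white one is meant. Of the things shaped like the cradle, the aluminium one is meant.

How it is judged (in metres and radians):
On the way, in this order (a step that is already met when the one before it is completed fails the run):
1. the cylinder lies in the cradle, foot low within 20 mm of its seat at the stop and mouth within 20 mm of its seat, released and still (distance between cylinder_foot and cradle_low below 0.02 m and distance between cylinder_mouth and cradle_high below 0.02 m and contact force between cylinder and the fingers below 0.1 N and linear speed of cylinder below 0.02 m/s), for 0.2 s.
2. the cylinder stands upright on the pan, its foot within 30 mm of the pan's centre, released and still (horizontal distance between cylinder_foot and pan below 0.03 m and angle between cylinder's own z axis and vertical below 0.06 rad and z of cylinder_foot in the frame of pan between -0.005 and 0.005 m and contact force between cylinder and the fingers below 0.1 N and linear speed of cylinder below 0.02 m/s), for 0.2 s.
3. the tare key is pushed down (at least 4.5 mm) while the cylinder stands on the pan (horizontal distance between cylinder_foot and pan below 0.03 m and angle between cylinder's own z axis and vertical below 0.06 rad and z of cylinder_foot in the frame of pan between -0.005 and 0.005 m and value of joint tare above 0.0045 m), for 0.05 s.
At the end, for the whole second after the job is handed in: the cylinder stands upright (within 3.4 degrees), released and at rest on the pan, the middle of its foot within 30 mm of the pan's centre and at pan height within 5 mm; the tare key, pushed while it stood there, is up again (less than 2 mm down) (all of step 2 and value of joint tare below 0.002 m); the robot touches nothing.
It fails at once if a bystander is moved by more than 30 mm (distance of any of bottle_a, bottle_b, bottle_c, wash_bottle, cap, pen, beaker from where it was at the start of the episode above 0.03 m).
It fails at once if a bystander is tipped over (angle between any of bottle_a, bottle_b, bottle_c, wash_bottle, cap, pen, beaker's own z axis and vertical above 0.5 rad).
It fails at once if the cylinder is set on the balance hard (more than 30 N) (contact force between cylinder and balance above 30 N).
It also fails if it takes over 67 s, if anything falls off the work surface, if the arm or the gripper's body presses on something with over 40 N, if the wrist force passes 120 N, or if a joint passes its speed limit or range.

## Robot

A 6-joint arm with a two-finger parallel gripper is mounted at the origin on the work surface. World frame = base frame: x ahead of the robot, y to its left, z up, the work surface at z = 0. Lengths are in mm, angles in degrees, forces in N, time in s.
With the tool pointing down it reaches from about 350 to 850 mm from the base axis. Payload 8.1 kg.
Tool frame: the origin (TCP) lies midway between the tips of the shut fingers; the grasp point (between the pads) lies 19 mm behind it (hold_point_z is the distance from the TCP to the grasp point, in mm); z points along the fingers, y is the direction in which the jaws open and shut (so a half turn about z gives the same grasp; the last joint's range is limited). The gripper opens to 85 mm and grips with 20 to 120 N. Pads are 22 mm wide; open, the fingers measure 114 mm over their backs; the gripper's body (76 mm by 85 mm) begins 54 mm behind the grasp point. The pads swing forward as they close: fully open they stand 13 mm farther back than shut.
Start: joints at [71.597, 7.471, 85.268, -0, 87.261, -4.893], TCP at [140.15, 583.407, 231.292] pointing down, gripper open.
Joint ranges: [-169.43, 169.43], [-51.17, 129.36], [1.28, 143.12], [-76.62, 256.62], [0, 156.53], [-152.29, 152.29]. Speed limits (degrees/s): [136.94, 136.94, 159.86, 180, 180, 180].

## Interface

Orientations are given as [roll, pitch, yaw] about the fixed x, y, z axes, in that order (R = Rz(yaw) Ry(pitch) Rx(roll)).
In Python, from bench import sense, snapshot, camera_params, hand_in, hold_point_z gives the robot as it stands.
- The arm moves only by the tool servo_tool, never from a script. Its argument "motion" is a list of rows, each a list of 7 numbers: the finger opening in mm, from 0 to 85.4, then the shift along the tool's x, y, z in mm, then the turn, a rotation vector about the tool's x, y, z in rad. A call has 1 to 10 rows; each row shifts and turns the pose as measured when the row begins, along the tool's axes as they then stand; what a row does not reach is not made up. A row lasts 1/10 s, in which the tool goes at most 50 mm and 8.59 degrees, less where a joint would pass 70% of its speed; a pose out of reach is approached as far as the arm can. A call with a gripper value outside its range is refused whole. The fingers move at their own pace and stop on an object; "force" is the grip in N (left out, the last holds). Time passes only in rows, so rows that do not move let the fingers close. It gives the time, the measured TCP pose, the force and the opening at its end, in the units of the state.
- sense(): the state, without advancing time (a new reading comes with each control period).
- snapshot(name): name is "scene" or "top"; returns the picture (480x640x3 uint8, blue, green, red); there is no depth.
- camera_params(name): a dict with "fx", "fy", "cx", "cy" (pixels), "D" ([k1, k2, p1, p2, k3] as OpenCV has them; the pictures are not rectified), "R" (3x3) and "t" (3): a world point X has camera coordinates R X + t. Camera axes: x right, y down, z forward; pixel columns grow to the right and rows downward; lengths in mm; the calibration is good to about 2 mm. A picture is of the moment at which its call begins. camera_params takes no time and is no camera call.
- hand_in(): hands the job in, once; it reports no verdict.
The state is a dict: "time": time; "joint_pos": joint angles; "qd": joint speeds; "joint_efforts": joint torques, N m; "tool_pos": TCP position; "tcp_rot": TCP orientation; "ft_force": force on the tool from outside, world axes, zero at the start; "wrist_torque": the same for the moment, N m; "finger_gap": finger opening in mm.
Only numpy, scipy, OpenCV 4.12 (cv2) and the standard library are available. Lean on these libraries where they do the work, as an engineer would, in place of code of your own. Each camera call takes 0.05 s, during which the arm holds its last target. There are 200 camera calls.

## Working session

There is one attempt and no reset: what is moved stays moved. The work goes in short steps, Python scripts to look and compute and a tool call to move; the robot and the scene stay as the last step left them, time stands still between calls to the robot, and variables do not carry over. Pictures are saved under pics/ and viewed, about 8 in all and at most 12, crops included, and the job is handed in when it is done.

Besides the shell and the picture viewer there is one more tool, called after "Emit:" as a command line: name --pt "numbers of a row" for each row, then --argument value for the rest. servo_tool: Moves the arm, as the interface text tells. Its arguments: {"type":"object","properties":{"motion":{"type":"array"},"force":{"type":"number"}},"required":["motion"]}

```bash
mkdir -p pics; ls; python3 - <<'E'
from bench import sense,snapshot,camera_params,hold_point_z
import cv2
for n in("scene","top"):
    cv2.imwrite(f"pics/{n}0.png",snapshot(n)); p=camera_params(n); print(n,p)
print(sense(),hold_point_z)
E
```

```text
pics
scene {'fx': 614.8181391810143, 'fy': 614.8181391810143, 'cx': 305.54407197985495, 'cy': 235.48953103238495, 'D': array([0.03377226, 0.        , 0.        , 0.        , 0.        ]), 'R': array([[-0.40369284,  0.91486799,  0.00697523],
       [ 0.47872477,  0.21772592, -0.85053984],
       [-0.77965036, -0.34001763, -0.52586436]]), 't': array([ 128.96600834, -136.42519537, 2148.55207594])}
top {'fx': 523.2391156071744, 'fy': 523.2391156071744, 'cx': 317.8232258057564, 'cy': 234.34875260826738, 'D': array([-0.0828386,  0.       ,  0.       ,  0.       ,  0.       ]), 'R': array([[-0.0071922 , -0.99996621,  0.00398059],
       [-0.98085447,  0.00627992, -0.1946409 ],
       [ 0.19460932, -0.00530428, -0.98086649]]), 't': array([  71.22565118,  517.47730698, 1641.06662006])}
{'time': 0.1, 'joint_pos': array([ 7.15942418e+01,  7.51194320e+00,  8.53230448e+01,  1.68443102e-03,
        8.72609032e+01, -4.89229105e+00]), 'qd': array([ 0.06984945, -0.14761848, -0.18142042, -0.08088333,  0.05764345,
       -0.10582349]), 'joint_efforts': array([ 1.22166031e-03, -5.70949566e+01, -5.01943016e+01, -2.09376531e-04,
        8.16625950e-03, -4.88923274e-05]), 'tool_pos': array([140.00912018, 582.93216683, 230.33715876]), 'tcp_rot': array([-1.79904602e+02, -9.85411136e-03,  1.66486443e+02]), 'ft_force': array([ 0.4261946 ,  0.36895618, -0.44445791]), 'wrist_torque': array([-0.01296125,  0.03106276,  0.01455935]), 'finger_gap': 85.60834031994825} 18.700000000000003
```

View pics/scene0.png

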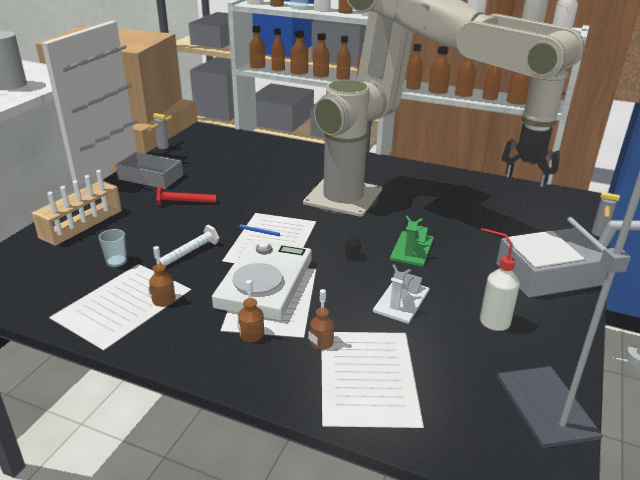

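View pics/top0.png

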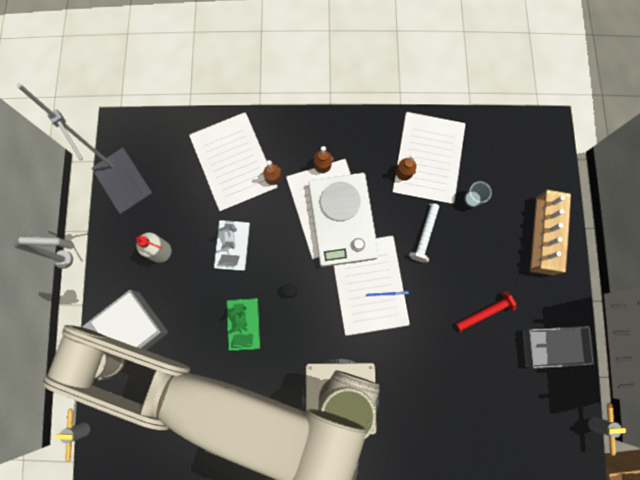

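Both views show the candidates. The white cylinder is at top (427,232) / scene (190,247), and the red look-alike is at top (487,312). The aluminium cradle is at top (232,246) / scene (403,293), and the green look-alike is at top (243,323). The balance is at top (342,217). I'm choosing the white cylinder and the aluminium cradle, and checking both in a close crop.

```bash
python3 - <<'E'
import cv2,numpy as np
t=cv2.imread("pics/top0.png");s=cv2.imread("pics/scene0.png")
r=lambda im,x,y,w,h,f:cv2.resize(im[y:y+h,x:x+w],None,fx=f,fy=f,interpolation=cv2.INTER_CUBIC)
a=r(t,205,210,50,70,8)   # cradle
b=r(t,395,195,50,70,8)
cv2.imwrite("pics/c1.png",np.hstack([a,b]))
a=r(s,365,255,75,75,5.33); b=r(s,205,220,120,75,3.33);c=r(s,145,220,80,50,5)
cv2.imwrite("pics/c2.png",np.hstack([a,np.vstack([b[:250,:400],c[:150]*0+c[:150],])if 0 else cv2.copyMakeBorder(b,0,400-b.shape[0] if b.shape[0]<400 else 0,0,0,0)[:a.shape[0]]]))
E
```

```text
(no output)
```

View pics/c1.png

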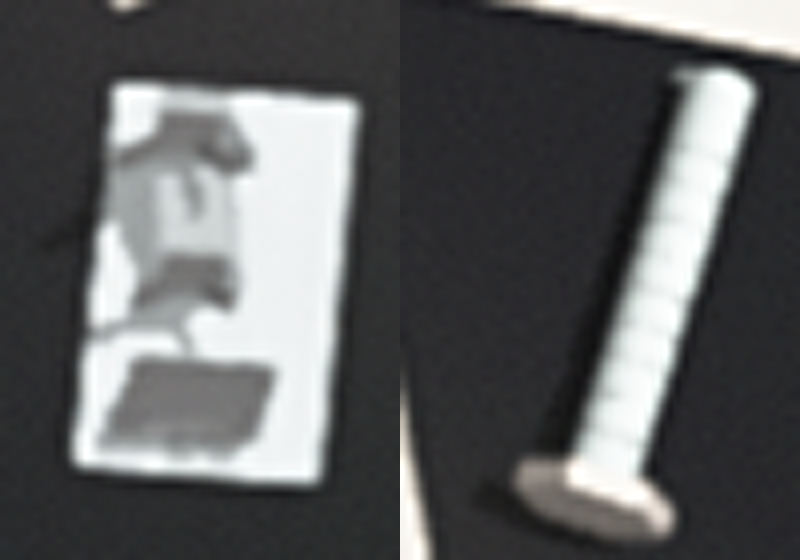

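View pics/c2.png

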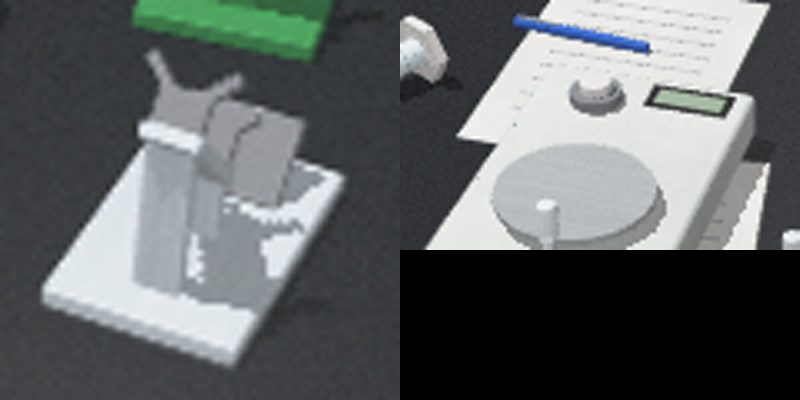

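The top crop shows the aluminium base corners at crop (112,82), (358,100), (322,484) and (75,465). The foot stop is at the near end (bottom), so the slope rises away from the robot. The white cylinder's foot is at crop (595,500) and its mouth at (716,82). In the scene crop the pan centre is at (575,192) and the key top at (597,86).

```bash
cat > h.py <<'E'
import cv2,numpy as np
from scipy.spatial.transform import Rotation as Ro
from bench import *
P={n:camera_params(n) for n in("scene","top")}
def K(p): return np.array([[p['fx'],0,p['cx']],[0,p['fy'],p['cy']],[0,0,1]])
def ray(n,px):
    p=P[n];u=cv2.undistortPoints(np.array([[px]],float),K(p),p['D'])[0,0]
    d=p['R'].T@np.array([*u,1]);return -p['R'].T@p['t'],d/np.linalg.norm(d)
def atz(n,px,z):
    c,d=ray(n,px);return c+d*(z-c[2])/d[2]
def proj(n,X):
    p=P[n];return cv2.projectPoints(np.atleast_2d(np.array(X,float)),cv2.Rodrigues(p['R'])[0],p['t'],K(p),p['D'])[0][:,0]
def tri(a,b):
    (c1,d1),(c2,d2)=ray("scene",a),ray("top",b)
    s=np.linalg.lstsq(np.c_[d1,-d2],c2-c1,rcond=None)[0];A=c1+s[0]*d1;B=c2+s[1]*d2
    return (A+B)/2,np.linalg.norm(A-B)
def R(rpy): return Ro.from_euler('xyz',rpy,degrees=True)
def plan(pos,Rt,st=None):
    "remaining shift and turn in tool axes from present pose"
    st=st or sense();r=R(st['tcp_rot'])
    return r.inv().apply(np.array(pos)-st['tool_pos']).round(1),(r.inv()*Rt).as_rotvec().round(3)
E
python3 - <<'E'
from h import *
np.set_printoptions(precision=1,suppress=True)
f=lambda x0,y0,u,v:((u+.5)/8-.5+x0,(v+.5)/8-.5+y0)
c=[atz("top",f(205,210,*q),12) for q in[(112,82),(358,100),(322,484),(75,465)]]
print("cradle",np.array(c),np.mean(c,0))
for i in range(4):
    d=c[(i+1)%4]-c[i];print(np.linalg.norm(d),np.degrees(np.arctan2(d[1],d[0])))
g=lambda u,v:f(395,195,u-400,v)
F=atz("top",g(595,500),28);M=atz("top",g(716,80),15);print("cyl",F,M,np.linalg.norm(F-M))
T1=atz("top",g(607,470),28);d=M-T1;print(np.degrees(np.arctan2(d[1],d[0])))
for n in P:print(n,-P[n]['R'].T@P[n]['t'])
s=lambda u,v:(205+(u-400+.5)/3.33-.5,220+(v+.5)/3.33-.5)
print("pan",atz("scene",s(575,192),64),atz("top",(340,201.5),64))
print("tare",tri(s(597,86),(358,244)),atz("top",(358,244),58))
b=[atz("top",q,48) for q in[(308,182),(366,174),(377,257),(320,265)]];print(np.array(b),np.mean(b,0))
for n,q in dict(a=(407,178),b=(323,168),c=(272,182),wash=(155,258),cap=(289,290),beaker=(478,200)).items(): print(n,atz("top",q,0))
E
python3 - <<'E'
import cv2
t=cv2.imread("pics/top0.png")
a=cv2.resize(t[165:275,300:410],None,fx=5,fy=5,interpolation=cv2.INTER_CUBIC)
cv2.imwrite("pics/bal.png",a)
E
```

```text
cradle [[577.2 398.1  12. ]
 [568.8 295.1  12. ]
 [408.1 307.   12. ]
 [416.4 408.7  12. ]] [492.6 352.2  12. ]
103.33499565956491 -94.66363045116871
161.07181533326738 175.77038269384573
101.9845885733954 85.32319037170937
161.0642490880573 -3.7491776686819187
cyl [ 444.8 -261.8   28. ] [ 624.5 -323.6   15. ] 190.51546544263297
-18.611567372025274
scene [1792.5  642.3 1012.9]
top [ 188.7   76.7 1710.1]
pan [630.6  -2.7  64. ] [623.7  -5.1  64. ]
tare (array([482.9, -59.8,  62.6]), np.float64(1.7168785417801513)) [484.1 -61.   58. ]
[[ 695.2   98.9   48. ]
 [ 721.8  -93.8   48. ]
 [ 443.  -122.1   48. ]
 [ 418.4   61.4   48. ]] [569.6 -13.9  48. ]
a [ 722.5 -238.9    0. ]
b [759.4  48.    0. ]
c [710.6 222.1   0. ]
wash [451.3 609.5   0. ]
cap [343.3 162.9   0. ]
beaker [ 643.9 -479.4    0. ]
```

View pics/bal.png

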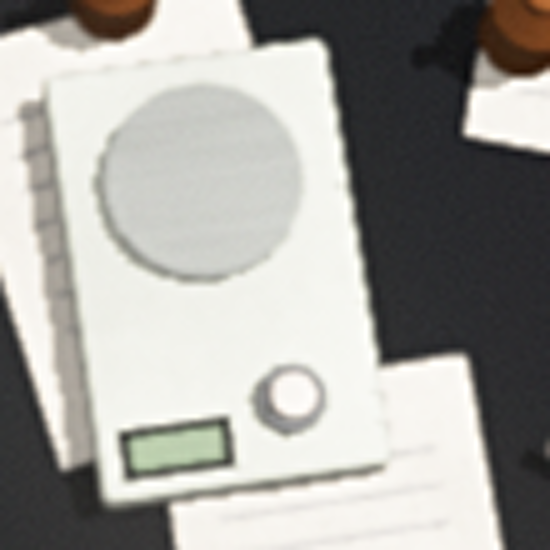

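Pan, tare key and balance are mutually consistent: pan to key is about 153 mm against 154 mm expected. The cradle base measures 161×102 mm, and the foot-to-mouth distance is about 190 mm. I'll set out at height across the bench towards the cylinder.

Emit:
servo_tool --pt "85 -34 -33 -5 0 0 0" --pt "85 -34 -33 -5 0 0 0" --pt "85 -34 -33 -5 0 0 0" --pt "85 -34 -33 -5 0 0 0" --pt "85 -34 -33 -5 0 0 0" --pt "85 -34 -33 -5 0 0 0" --pt "85 -34 -33 -5 0 0 0" --pt "85 -34 -33 -5 0 0 0" --pt "85 -34 -33 0 0 0 0" --pt "85 -34 -33 0 0 0 0" --force 60

```text
time: 1.1
tool_pos: [397.1, 170.7, 266.5]
tcp_rot: [-179.4, -0.2, 167.1]
ft_force: [0.9, -0.1, 0.3]
finger_gap: 84.7
```

```bash
cat >> h.py <<'E'
import json
def log():
    s=sense();open("log.txt","a").write(json.dumps([list(s['joint_pos']),list(s['tool_pos']),list(s['tcp_rot'])])+"\n");return s
E
python3 - <<'E'
from h import *
s=log();print(s['time'],s['joint_pos'].round(2),s['tool_pos'].round(1),s['tcp_rot'].round(2))
print(plan([525,-289,150],R([180,0,161.4])))
E
```

```text
1.1 [ 16.83 -19.54 106.76  -0.45  93.21 -60.32] [397.1 170.7 266.5] [-1.7939e+02 -1.5000e-01  1.6713e+02]
(array([-227.4, -418.4,  120.3]), array([-0.011, -0.002,  0.1  ]))
```

Emit:
servo_tool --pt "85 -22 -42 8 0 0 0.01" --pt "85 -22 -42 8 0 0 0.01" --pt "85 -22 -42 8 0 0 0.01" --pt "85 -22 -42 8 0 0 0.01" --pt "85 -22 -42 8 0 0 0.01" --pt "85 -22 -42 8 0 0 0.01" --pt "85 -22 -42 8 0 0 0.01" --pt "85 -22 -42 8 0 0 0.01" --pt "85 -22 -42 8 0 0 0.01" --pt "85 -22 -42 8 0 0 0.01"

```text
time: 2.1
tool_pos: [496.6, -312.5, 186.2]
tcp_rot: [-179.5, -0.0, 161.1]
ft_force: [0.1, 0.8, 0.9]
finger_gap: 85.4
```

```bash
python3 - <<'E'
from h import *
s=log();print(s['time'],s['joint_pos'].round(2),s['tool_pos'].round(1),s['tcp_rot'].round(2))
print(plan([525,-289,150],R([180,0,161.4])))
t=snapshot("top");sc=snapshot("scene")
a=cv2.resize(sc[205:285,130:250],None,fx=5,fy=5,interpolation=cv2.INTER_CUBIC)
u=np.array([np.cos(np.radians(-18.6)),np.sin(np.radians(-18.6)),0])*np.cos(np.radians(4))+[0,0,-np.sin(np.radians(4))]
o=np.array([525,-289,22.])
for k in(-85,-75,0,110):
    q=((proj("scene",o+k*u)[0]-[130,205]+.5)*5-.5);cv2.circle(a,tuple(q.round().astype(int)),3,(0,0,255),-1);print(k,q.round())
cv2.imwrite("pics/cyl2.png",a)
E
```

```text
2.1 [ -36.91    6.75   90.78   -0.44   82.34 -107.95] [ 496.6 -312.5  186.2] [-1.7954e+02 -2.0000e-02  1.6109e+02]
(array([-19.3,  31.7,  36. ]), array([-0.008, -0.   , -0.005]))
-85 [404. 147.]
-75 [392. 155.]
0 [294. 211.]
110 [143. 298.]
```

View pics/cyl2.png

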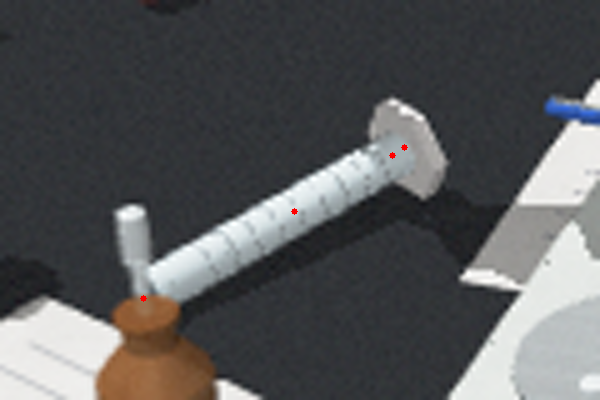

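The projected axis lies on the tube. The visible foot and mouth suggest the true origin is about 5–9 mm nearer the foot, around (518,-287). I'll tilt the tool 15° back so it stays steeper in the cradle, and log joints to get a reach model.

Emit:
servo_tool --pt "85 -3 7 24 0 0.065 0" --pt "85 -3 7 24 0 0.065 0" --pt "85 -3 7 24 0 0.065 0" --pt "85 -3 7 24 0 0.065 0" --pt "85 0 0 0 0 0 0"

```text
time: 2.7
tool_pos: [504.6, -290.5, 82.0]
tcp_rot: [-179.5, -15.8, 160.4]
ft_force: [-0.7, -0.1, -0.1]
finger_gap: 85.2
```

```bash
python3 - <<'E'
from h import *
s=log();print(s['time'],s['joint_pos'].round(2),s['tool_pos'].round(1),s['tcp_rot'].round(2))
Rt=R([180,0,161.4])*Ro.from_rotvec([0,.262,0])
G=np.array([519,-287.5,24]);z=Rt.apply([0,0,1])
print(z,G+18.7*z,plan(G+18.7*z,Rt),plan(G+[0,0,30]+18.7*z,Rt))
from scipy.optimize import least_squares
D=[json.loads(l) for l in open("log.txt")]
D.append([[71.5942,7.5119,85.323,0,87.261,-4.892],[140.01,582.93,230.34],[-179.9046,-.00985,166.486]])
E
```

```text
2.7 [ -32.48   26.47   79.96   -3.98   88.92 -102.36] [ 504.6 -290.5   82. ] [-179.5   -15.83  160.43]
[-0.24548417  0.08261455 -0.96587388] [ 514.40944611 -285.95510793    5.93815836] (array([-28.2,   8.2,  71. ]), array([-0.004, -0.014, -0.016])) (array([-20. ,   7.9,  42.1]), array([-0.004, -0.014, -0.016]))
```

Emit:
servo_tool --pt "85 -5 2 11 0 -0.005 -0.016" --pt "85 -5 2 11 0 -0.005 0" --pt "85 -5 2 11 0 0 0" --pt "85 -5 2 11 0 0 0" --pt "85 -3 0 10 0 0 0" --pt "85 -3 0 10 0 0 0" --pt "85 -2 0 9 0 0 0" --pt "85 0 0 0 0 0 0"

```text
time: 3.5
tool_pos: [517.3, -287.2, 3.2]
tcp_rot: [-179.7, -14.5, 161.4]
ft_force: [0.0, -0.2, 0.2]
finger_gap: 85.3
```

```bash
python3 - <<'E'
from h import *
s=log();print(s['time'],s['joint_pos'].round(2),s['tool_pos'].round(1),s['tcp_rot'].round(2),s['ft_force'])
Rt=R([180,0,161.4])*Ro.from_rotvec([0,.262,0])
print(plan([514.4,-286,5.9],Rt))
E
```

```text
3.5 [ -31.77   31.97   81.26   -3.66   80.88 -102.22] [ 517.3 -287.2    3.2] [-179.67  -14.53  161.44] [ 0.00162042 -0.19765863  0.2311416 ]
(array([ 3.7,  0.2, -1.8]), array([-0.006,  0.008,  0.001]))
```

Emit:
servo_tool --pt "85 2 0 -3 0 0 0" --pt "20 0 0 0 0 0 0" --pt "20 0 0 0 0 0 0" --pt "20 0 0 0 0 0 0" --pt "20 0 0 0 0 0 0" --pt "20 0 0 0 0 0 0" --pt "20 0 0 0 0 0 0" --force 50

```text
time: 4.2
tool_pos: [517.3, -287.8, 8.9]
tcp_rot: [-179.6, -14.4, 161.4]
ft_force: [-0.2, 0.7, -0.4]
finger_gap: 26.6
```

```bash
python3 - <<'E'
from h import *
s=log();print(s['time'],s['tool_pos'].round(1),s['tcp_rot'].round(2),s['ft_force'],s['finger_gap'])
# fit kinematics: all j4~0 plus full model
D=[json.loads(l) for l in open("log.txt")]
D.append([[71.5942,7.5119,85.323,0,87.261,-4.892],[140.01,582.93,230.34],[-179.9046,-.00985,166.486]])
E
cat >> h.py <<'E'
def fk(q,p):
    H,a1,d,L2,a3,L3,L6=p;E=lambda ax,a:Ro.from_euler(ax,a,degrees=True)
    r=E('z',q[0]);x=r.apply([a1,d,0])+[0,0,H]
    r=r*E('y',q[1]);x=x+r.apply([0,0,L2]);r=r*E('y',q[2]);x=x+r.apply([a3,0,L3])
    r=r*E('z',q[3])*E('y',q[4])*E('z',q[5]);x=x+r.apply([0,0,L6]);return x,r
E
python3 - <<'E'
from h import *
from scipy.optimize import least_squares
np.set_printoptions(precision=2,suppress=True)
D=[json.loads(l) for l in open("log.txt")]
D.append([[71.5942,7.5119,85.323,0,87.261,-4.892],[140.01,582.93,230.34],[-179.9046,-.00985,166.486]])
f=lambda p:np.concatenate([fk(q,p)[0]-x for q,x,_ in D])
s=least_squares(f,[400,50,50,400,0,400,250]);print(s.x,f(s.x).reshape(-1,3)); 
for q,x,o in D: print((fk(q,s.x)[1].inv()*R(o)).as_rotvec(degrees=True))
J=s.jac;print(np.linalg.svd(J)[1])
E
```

```text
4.2 [ 517.3 -287.8    8.9] [-179.62  -14.36  161.41] [-0.18363197  0.65957516 -0.40148221] 26.626094303765736
[318.1   -0.    51.2  369.09  61.58 553.4  364.81] [[-0.    0.    0.  ]
 [ 0.    0.    0.  ]
 [-0.    0.    0.  ]
 [ 0.    0.   -0.  ]
 [ 0.    0.   -0.  ]
 [ 0.01 -0.   -0.  ]]
[ 0. -0. 90.]
[ 0. -0. 90.]
[ 0. -0. 90.]
[ 0. -0. 90.]
[ 0. -0. 90.]
[-0.  0. 90.]
[4.86 3.46 2.45 0.56 0.3  0.14 0.09]
```

The FK fit is exact, so reach can be checked before moving. I'll cross-check the cradle from the scene view and solve IK for the key poses.

```bash
cat >> h.py <<'E'
KP=[318.1,0,51.2,369.09,61.58,553.4,364.81]
LO=np.array([-169,-51,1.5,-76,0.5,-152]);HI=np.array([169,129,143,256,156,152])
from scipy.optimize import least_squares
Z90=Ro.from_euler('z',90,degrees=True)
def ik(pos,Rt,q0):
    def f(q):
        x,r=fk(q,KP);return np.r_[(x-pos)/10,(Rt.inv()*r*Z90).as_rotvec()*20]
    s=least_squares(f,np.clip(q0,LO+.1,HI-.1),bounds=(LO,HI));return s.x.round(1),np.linalg.norm(f(s.x)).round(3)
def Rcols(x,z):
    x=np.array(x,float);z=np.array(z,float);z/=np.linalg.norm(z);x-=z*(x@z);x/=np.linalg.norm(x)
    return Ro.from_matrix(np.c_[x,np.cross(z,x),z])
def axis_dir(yaw,el):
    y,e=np.radians([yaw,el]);return np.array([np.cos(e)*np.cos(y),np.cos(e)*np.sin(y),np.sin(e)])
E
python3 - <<'E'
from h import *
np.set_printoptions(precision=1,suppress=True)
f=lambda u,v:(365+(u+.5)/5.33-.5,255+(v+.5)/5.33-.5)
for q in[(343,178),(232,348),(43,291)]:print("corner scene",atz("scene",f(*q),12))
s=sense();q0=s['joint_pos'];r=R(s['tcp_rot']);
u=axis_dir(-18.6,-4);o=np.array([518,-287,22.])
print("cyl in tool: axis",r.inv().apply(u).round(3),"origin",r.inv().apply(o-s['tool_pos']))
b=np.radians(10.4);at=np.array([-np.cos(b),0,-np.sin(b)])
ot=np.array([0,0,-13.7])
def pose(o,a,heading_sign=1):
    # tool y horizontal, axis a: x_tool,z_tool in vertical plane of a
    y=np.cross([0,0,1.],a);  y/=np.linalg.norm(y)   # tool y = up x axis-horizontal
    rot=Ro.align_vectors([a,y],[at,[0,1,0]])[0]
    return o-rot.apply(ot),rot
for yaw in(-4.3,):
    a=axis_dir(yaw,45);c=np.array([492.6,352.2,102])
    for n in([0,0,0],60*np.array([-.707*np.cos(np.radians(yaw)),-.707*np.sin(np.radians(yaw)),.707])):
        p,rt=pose(c+n,a);print("place",p,rt.as_euler('xyz',degrees=True),[ik(p,rt,g) for g in([30,20,90,0,60,-60],[30,20,90,60,60,-100],[30,20,90,-50,60,-30])])
# regrasp s=158, tool tilt t forward of vertical
for t in(0,20):
    a=axis_dir(-4.3,45);g=np.array([492.6,352.2,102])+a*73
    z=axis_dir(-4.3,-90+t);x=-axis_dir(-4.3,t)
    rt=Rcols(x,z);print("regrasp",t,ik(g+18.7*z,rt,[30,20,90,0,60,-60]))
    for h in(-5,-20,0):  # upright heading
        z2=axis_dir(h,-45+t);g2=np.array([628,-5,64+158]);rt2=Rcols(-axis_dir(h,45+t),z2)
        print("  stand",h,ik(g2+18.7*z2,rt2,[-5,20,100,0,40,-90]))
E
```

```text
corner scene [418.1 410.7  12. ]
corner scene [573. 396.  12.]
corner scene [569.1 300.4  12. ]
cyl in tool: axis [-1.  -0.  -0.2] origin [  2.8   0.9 -12.8]
place [500.4 351.6  90.7] [180.   34.6 175.7] [(array([ 45.1,  -0.6, 116.4, -36.6,  46.3, -19. ]), np.float64(0.0)), (array([ 45.1,  -0.6, 116.4, -36.6,  46.3, -19. ]), np.float64(0.0)), (array([ 45.1,  -0.6, 116.4, -36.6,  46.3, -19. ]), np.float64(0.0))]
place [458.1 354.8 133.1] [180.   34.6 175.7] [(array([ 49.3,  -8.2, 118.6, -34.9,  53. , -19.1]), np.float64(0.0)), (array([ 49.3,  -8.2, 118.6, -34.9,  53. , -19.1]), np.float64(0.0)), (array([ 49.3,  -8.2, 118.6, -34.9,  53. , -19.1]), np.float64(0.0))]
regrasp 0 (array([ 28.1,  17.9,  83.4,   0. ,  78.6, -57.6]), np.float64(0.0))
  stand -5 (array([ -5.2, -22.5, 126.4,   0.3,  31.1, -90.4]), np.float64(0.0))
  stand -20 (array([  3.9, -18.4, 123.3, -29. ,  36.3, -48.5]), np.float64(0.0))
  stand 0 (array([  -8.4,  -22.8,  126.6,   11.3,   32. , -105.6]), np.float64(0.0))
regrasp 20 (array([ 34.7,   5.7,  99.7, -14.5,  59.6, -45.3]), np.float64(0.0))
  stand -5 (array([ -5.3, -27.6, 141.1,   9. ,   1.5, -99.1]), np.float64(0.0))
  stand -20 (array([  7.8, -21.4, 135. , -76. ,  24.9,  -1.9]), np.float64(0.822))
  stand 0 (array([  -9. ,  -28.6,  140.7,   58.4,    8.5, -152. ]), np.float64(0.581))
```

Everything is reachable, and the scene and top cradle corners agree to 2–5 mm, so I'm using a centre of (493,353.5) and yaw −4.3°. Lifting now.

Emit:
servo_tool --pt "20 2 0 -8 0 0 0" --pt "20 4 0 -16 0 0 0" --pt "20 8 0 -30 0 0 0" --pt "20 10 0 -40 0 0 0" --pt "20 10 0 -40 0 0 0" --pt "20 10 0 -40 0 0 0" --pt "20 5 0 -20 0 0 0" --pt "20 0 0 0 0 0 0"

```text
time: 5.0
tool_pos: [517.4, -286.0, 224.1]
tcp_rot: [-179.6, -14.3, 161.4]
ft_force: [0.1, 0.3, -0.8]
finger_gap: 26.8
```

```bash
python3 - <<'E'
from h import *
s=log();print(s['time'],s['tool_pos'].round(1),s['tcp_rot'].round(2),s['finger_gap'])
t=snapshot("top");sc=snapshot("scene");r=R(s['tcp_rot'])
b=np.radians(10.4);at=np.array([-np.cos(b),0,-np.sin(b)])
out=[]
for n,im in(("scene",sc),("top",t)):
    o=s['tool_pos']+r.apply([2.8,0,-12.8]);a=r.apply(at)
    pts=proj(n,[o-85*a,o-75*a,o,o+110*a]);c=pts.mean(0).round().astype(int);x0,y0=c[0]-40,c[1]-50
    im=cv2.resize(im[y0:y0+100,x0:x0+80],None,fx=5,fy=5,interpolation=cv2.INTER_CUBIC)
    print(n,x0,y0,pts.round(1).tolist())
    for p in pts: cv2.circle(im,tuple((((p-[x0,y0])+.5)*5-.5).round().astype(int)),2,(0,0,255),-1)
    out.append(im)
cv2.imwrite("pics/lift.png",np.hstack(out))
E
```

```text
5.0 [ 517.4 -286.   224.1] [-179.61  -14.3   161.41] 26.828828754708105
scene 146 129 [[207.0, 169.3], [204.3, 170.6], [183.6, 180.8], [151.1, 196.7]]
top 399 175 [[432.7, 248.2], [433.5, 244.9], [440.0, 221.1], [449.2, 187.3]]
```

View pics/lift.png

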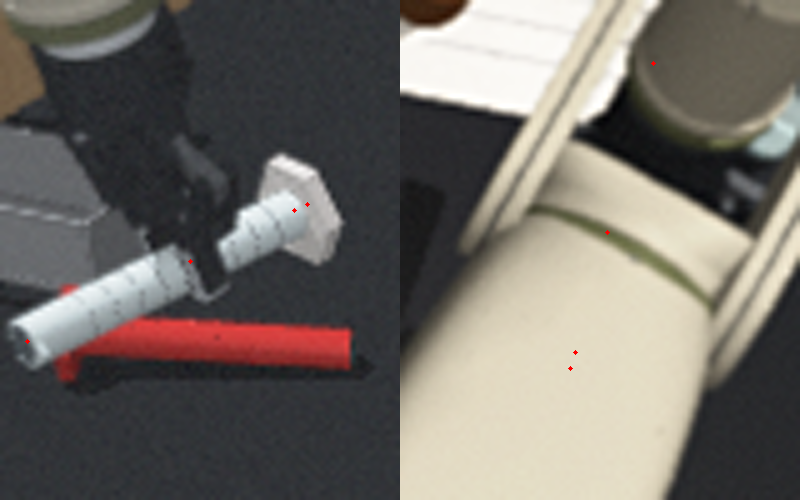

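The scene crop shows the mouth at (28,344) and foot face at (302,210). The predictions were (27,341) and (294,210), so the held-cylinder model is good to about 2 mm. Next I'm planning the transit to the cradle hover.

```bash
cat >> h.py <<'E'
from scipy.spatial.transform import Slerp
def rows(way,n,st=None):
    "way: list of (pos,rot); n rows for each leg; gives rows in tool axes"
    st=st or sense();p,r=st['tool_pos'],R(st['tcp_rot']);i=0
    for (p1,r1),k in zip(way,n):
        S=Slerp([0,1],Ro.concatenate([r,r1]))
        for j in range(k):
            ra,rb=S(j/k),S((j+1)/k);d=ra.inv().apply((p1-p)/k);w=(ra.inv()*rb).as_rotvec()
            print([*d.round(1).tolist(),*w.round(3).tolist()]);i+=1
        p,r=p1,r1
    print(i)
b=np.radians(10.4);AT=np.array([-np.cos(b),0,-np.sin(b)]);OT=np.array([2.8,0,-12.8])
YAW=-4.3;CR=np.array([493,353.5,0]);SEAT=CR+[0,0,102];AX=axis_dir(YAW,45);NN=axis_dir(YAW+180,45)
def held(o,a,at=AT,ot=OT):
    y=np.cross([0,0,1.],a);y/=np.linalg.norm(y);rot=Ro.align_vectors([a,y],[at,[0,1,0]])[0]
    return o-rot.apply(ot),rot
E
python3 - <<'E'
from h import *
H1=held(SEAT+45*NN+[0,0,100],AX);print(H1[0],H1[1].as_euler('xyz',degrees=True))
print(ik(*H1,[45,0,110,-30,50,-20]))
rows([H1],[16])
g=[atz("top",q,12) for q in[(228,298),(258,296),(260,349),(229,350)]];print(np.array(g).round())
E
```

```text
[470.81599789 355.1680235  224.87362212] [180.   34.6 175.7]
(array([ 48.1, -13. , 112.6, -30.8,  61.4, -27.2]), np.float64(0.0))
[15.0, 37.1, 3.4, -0.003, -0.053, -0.016]
[14.6, 37.3, 2.7, -0.003, -0.053, -0.016]
[14.2, 37.5, 2.1, -0.003, -0.053, -0.016]
[13.7, 37.7, 1.4, -0.003, -0.053, -0.016]
[13.1, 37.9, 0.8, -0.003, -0.053, -0.016]
[12.6, 38.1, 0.3, -0.003, -0.053, -0.016]
[12.0, 38.3, -0.3, -0.003, -0.053, -0.016]
[11.3, 38.5, -0.8, -0.003, -0.053, -0.016]
[10.7, 38.7, -1.2, -0.003, -0.053, -0.016]
[10.0, 38.8, -1.7, -0.003, -0.053, -0.016]
[9.3, 39.0, -2.1, -0.003, -0.053, -0.016]
[8.5, 39.1, -2.4, -0.003, -0.053, -0.016]
[7.8, 39.3, -2.7, -0.003, -0.053, -0.016]
[7.0, 39.4, -3.0, -0.003, -0.053, -0.016]
[6.2, 39.5, -3.2, -0.003, -0.053, -0.016]
[5.4, 39.6, -3.4, -0.003, -0.053, -0.016]
16
[[317. 360.  12.]
 [323. 263.  12.]
 [155. 254.  12.]
 [152. 353.  12.]]
```

Emit:
servo_tool --pt "20 15 37 0 0 -0.053 -0.016" --pt "20 15 37 0 0 -0.053 -0.016" --pt "20 14 37 0 0 -0.053 -0.016" --pt "20 14 38 0 0 -0.053 -0.016" --pt "20 13 38 0 0 -0.053 -0.016" --pt "20 13 38 0 0 -0.053 -0.016" --pt "20 12 38 0 0 -0.053 -0.016" --pt "20 11 38 -1 0 -0.053 -0.016" --pt "20 11 38 -1 0 -0.053 -0.016" --pt "20 10 39 -2 0 -0.053 -0.016"

```text
time: 6.1
tool_pos: [473.3, 123.9, 200.4]
tcp_rot: [-179.9, 14.4, 170.3]
ft_force: [0.4, 0.4, -0.3]
finger_gap: 26.3
```

```bash
python3 - <<'E'
from h import *
s=log();print(s['time'],s['tool_pos'].round(1),s['tcp_rot'].round(2),s['finger_gap'],s['joint_pos'].round(1))
H1=held(SEAT+45*NN+[0,0,100],AX)
rows([H1],[8])
E
```

```text
6.1 [473.3 123.9 200.4] [-179.93   14.41  170.31] 26.33129020457846 [ 12.8 -22.6 117.1  -5.8  72.2 -66.4]
[4.2, 28.4, -4.3, -0.005, -0.044, -0.011]
[3.7, 28.5, -4.3, -0.005, -0.044, -0.011]
[3.3, 28.6, -4.3, -0.005, -0.044, -0.011]
[2.8, 28.6, -4.3, -0.005, -0.044, -0.011]
[2.3, 28.7, -4.3, -0.005, -0.044, -0.011]
[1.8, 28.7, -4.2, -0.005, -0.044, -0.011]
[1.3, 28.7, -4.1, -0.005, -0.044, -0.011]
[0.8, 28.8, -4.0, -0.005, -0.044, -0.011]
8
```

Emit:
servo_tool --pt "20 4 28 -6 -0.005 -0.044 -0.011" --pt "20 4 28 -6 -0.005 -0.044 -0.011" --pt "20 3 28 -6 -0.005 -0.044 -0.011" --pt "20 3 29 -5 -0.005 -0.044 -0.011" --pt "20 2 29 -5 -0.005 -0.044 -0.011" --pt "20 2 29 -5 -0.005 -0.044 -0.011" --pt "20 1 29 -5 -0.005 -0.044 -0.011" --pt "20 1 29 -5 -0.005 -0.044 -0.011" --pt "20 0 0 0 0 0 0"

```text
time: 7.0
tool_pos: [450.6, 363.9, 206.1]
tcp_rot: [-178.6, 33.9, 177.4]
ft_force: [0.6, -0.2, -0.5]
finger_gap: 26.6
```

```bash
python3 - <<'E'
from h import *
s=log();print(s['time'],s['tool_pos'].round(1),s['tcp_rot'].round(2),s['finger_gap'],s['joint_pos'].round(1))
H1=held(SEAT+45*NN+[0,0,60],AX);H2=held(SEAT+45*NN,AX)
rows([H1,H2],[2,4])
E
```

```text
7.0 [450.6 363.9 206.1] [-178.63   33.86  177.43] 26.565848765368788 [ 50.5 -12.2 113.6 -31.5  61.7 -25.5]
[-2.6, -3.6, 14.7, -0.003, -0.006, 0.013]
[-2.6, -3.6, 14.7, -0.003, -0.006, 0.013]
[8.5, -0.0, 12.3, 0.0, 0.0, 0.0]
[8.5, -0.0, 12.3, 0.0, 0.0, 0.0]
[8.5, -0.0, 12.3, 0.0, 0.0, 0.0]
[8.5, -0.0, 12.3, 0.0, 0.0, 0.0]
6
```

Emit:
servo_tool --pt "20 -3 -4 15 -0.003 -0.006 0.013" --pt "20 -2 -3 14 -0.003 -0.006 0.013" --pt "20 9 0 12 0 0 0" --pt "20 9 0 12 0 0 0" --pt "20 8 0 12 0 0 0" --pt "20 0 0 0 0 0 0"

```text
time: 7.6
tool_pos: [463.1, 350.2, 124.2]
tcp_rot: [-179.0, 33.8, 176.3]
ft_force: [0.8, 0.2, -1.8]
finger_gap: 26.4
```

```bash
python3 - <<'E'
from h import *
s=log();print(s['time'],s['tool_pos'].round(1),s['tcp_rot'].round(2),s['finger_gap'])
H2=held(SEAT+45*NN,AX);H3=held(SEAT+1*NN,AX)
rows([H2,H3],[2,5])
r=R(s['tcp_rot']);o=s['tool_pos']+r.apply(OT);a=r.apply(AT)
print("axis err",np.degrees(np.arctan2(a[1],a[0])),np.degrees(np.arcsin(a[2])),"o rel seat (a,y,n)",(o-SEAT)@AX,(o-SEAT)@np.cross(NN,AX),(o-SEAT)@NN)
sc=snapshot("scene");x0,y0=355,205
im=cv2.resize(sc[y0:y0+120,x0:x0+110],None,fx=5,fy=5,interpolation=cv2.INTER_CUBIC)
pts=proj("scene",[o-85*a,o-75*a,o+110*a,SEAT-85*AX,SEAT+110*AX])
for p,c in zip(pts,[(0,0,255)]*3+[(0,255,0)]*2):cv2.circle(im,tuple((((p-[x0,y0])+.5)*5-.5).round().astype(int)),3,c,-1)
cv2.imwrite("pics/hov.png",im)
E
```

```text
7.6 [463.1 350.2 124.2] [-179.     33.78  176.32] 26.396475458809654
[-3.2, 2.8, 1.7, -0.006, -0.007, 0.005]
[-3.2, 2.8, 1.7, -0.006, -0.007, 0.005]
[-1.6, -0.0, 8.7, 0.0, 0.0, 0.0]
[-1.6, -0.0, 8.7, 0.0, 0.0, 0.0]
[-1.6, -0.0, 8.7, 0.0, 0.0, 0.0]
[-1.6, -0.0, 8.7, 0.0, 0.0, 0.0]
[-1.6, -0.0, 8.7, 0.0, 0.0, 0.0]
7
axis err -3.427156076063873 44.17980838228623 o rel seat (a,y,n) -5.435953209913927 -5.427753859937296 49.67250609211815
```

View pics/hov.png

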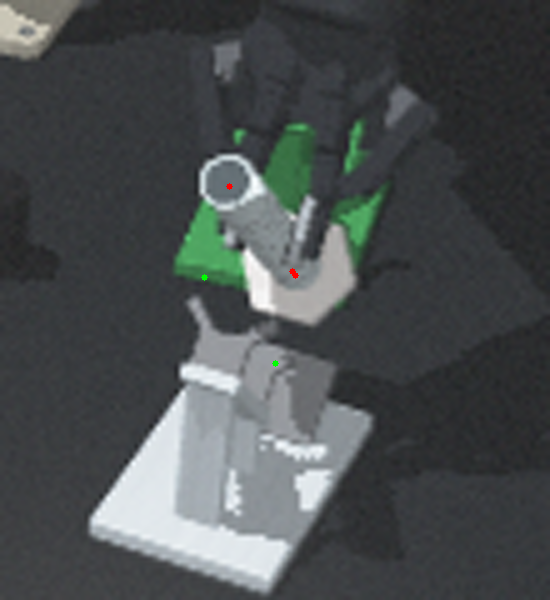

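The hover crop shows the held mouth at (227,183), with (229,186) predicted. The upper V opening is centred at (232,312), matching the predicted seat axis there (231,310). Aligning, then lowering square to the slope.

Emit:
servo_tool --pt "20 -5 3 1.5 -0.006 -0.007 0.005" --pt "20 -4 3 1.5 -0.006 -0.007 0.005" --pt "20 0 0 0 0 0 0" --pt "20 -1.5 0 9 0 0 0" --pt "20 -1.5 0 9 0 0 0" --pt "20 0 0 0 0 0 0"

```text
time: 8.25
tool_pos: [489.6, 357.9, 118.5]
tcp_rot: [179.4, 35.0, 175.4]
ft_force: [-0.0, 0.2, -0.5]
finger_gap: 26.1
```

```bash
cat >> h.py <<'E'
def rel():
    s=sense();r=R(s['tcp_rot']);o=s['tool_pos']+r.apply(OT);a=r.apply(AT)
    print(s['time'],s['tool_pos'].round(1),s['tcp_rot'].round(2),s['finger_gap'],s['ft_force'].round(1))
    print("yaw/el",np.degrees(np.arctan2(a[1],a[0])).round(2),np.degrees(np.arcsin(a[2])).round(2),"rel seat a,y,n",((o-SEAT)@np.c_[AX,np.cross(NN,AX),NN]).round(1))
E
python3 - <<'E'
from h import *
log();rel();rows([held(SEAT+3*AX+1*NN,AX)],[4])
E
```

```text
8.25 [489.6 357.9 118.5] [179.41  34.98 175.41] 26.062807367647952 [-0.   0.2 -0.5]
yaw/el -4.74 45.37 rel seat a,y,n [ 8.6  4.  27.4]
[0.2, -1.1, 6.7, 0.002, 0.002, -0.001]
[0.2, -1.1, 6.7, 0.002, 0.002, -0.001]
[0.2, -1.1, 6.7, 0.002, 0.002, -0.001]
[0.2, -1.0, 6.7, 0.002, 0.002, -0.001]
4
```

Emit:
servo_tool --pt "20 1 -2 5 0.004 0.004 -0.002" --pt "20 0 -2 5 0.004 0.004 -0.002" --pt "20 0 0 6 0 0 0" --pt "20 0 0 5 0 0 0" --pt "20 0 0 0 0 0 0"

```text
time: 8.75
tool_pos: [501.3, 351.9, 98.2]
tcp_rot: [-179.8, 34.4, 175.7]
ft_force: [0.1, -0.4, -1.0]
finger_gap: 26.4
```

```bash
python3 - <<'E'
from h import *
log();rel();rows([held(SEAT+3*AX,AX)],[2])
sc=snapshot("scene");x0,y0=355,205
im=cv2.resize(sc[y0:y0+120,x0:x0+110],None,fx=5,fy=5,interpolation=cv2.INTER_CUBIC)
cv2.imwrite("pics/seat.png",im)
E
```

```text
8.75 [501.3 351.9  98.2] [-179.83   34.42  175.72] 26.395764409486066 [ 0.1 -0.4 -1. ]
yaw/el -4.23 44.82 rel seat a,y,n [ 2.8 -0.9  4.4]
[-0.5, 0.5, 2.1, -0.001, -0.002, 0.0]
[-0.5, 0.5, 2.1, -0.001, -0.002, 0.0]
2
```

View pics/seat.png

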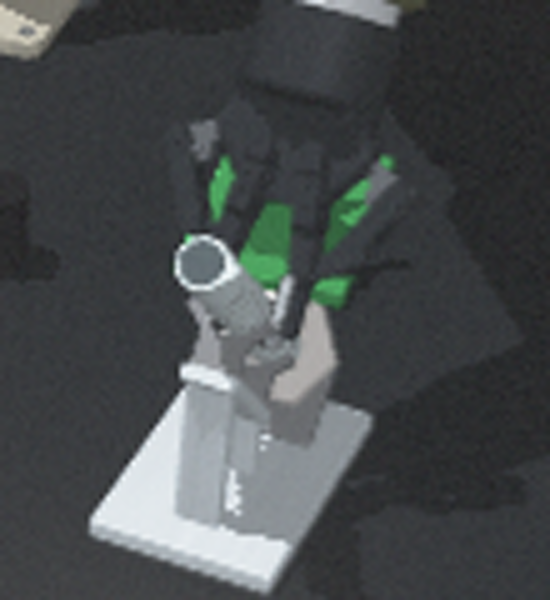

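The picture shows the tube in the upper V, with the mouth at (205,262) and the foot beyond the lower saddle. There's no contact force yet, so the last few millimetres go slowly.

Emit:
servo_tool --pt "20 0 0.5 2 0 0 0" --pt "20 0 0.5 2 0 0 0" --pt "20 0 0 1 0 0 0" --pt "20 0 0 0 0 0 0"

```text
time: 9.2
tool_pos: [504.1, 353.2, 95.0]
tcp_rot: [-179.9, 34.4, 175.7]
ft_force: [-2.2, -2.4, 1.3]
finger_gap: 26.2
```

```bash
python3 - <<'E'
from h import *
rel()
E
```

```text
9.2 [504.1 353.2  95. ] [-179.85   34.45  175.7 ] 26.157427977392697 [-2.2 -2.4  1.3]
yaw/el -4.26 44.85 rel seat a,y,n [2.5 0.6 0.3]
```

Emit:
servo_tool --pt "40 0 0 0 0 0 0" --pt "60 0 0 0 0 0 0" --pt "80 0 0 0 0 0 0" --pt "80 0 0 0 0 0 0" --pt "80 0 0 -10 0 0 0" --pt "80 0 0 -25 0 0 0" --pt "80 0 0 -35 0 0 0" --pt "80 0 0 -35 0 0 0" --pt "80 0 0 0 0 0 0"

```text
time: 10.1
tool_pos: [442.0, 357.9, 186.4]
tcp_rot: [-179.9, 34.4, 175.6]
ft_force: [-0.1, 0.9, 0.7]
finger_gap: 79.8
```

```bash
python3 - <<'E'
from h import *
rel()
sc=snapshot("scene");x0,y0=355,205
im=cv2.resize(sc[y0:y0+120,x0:x0+110],None,fx=5,fy=5,interpolation=cv2.INTER_CUBIC)
pts=proj("scene",[SEAT-75*AX,SEAT,SEAT+110*AX])
for p in pts:cv2.circle(im,tuple((((p-[x0,y0])+.5)*5-.5).round().astype(int)),2,(0,0,255),-1)
cv2.imwrite("pics/seat2.png",im)
E
```

```text
10.1 [442.  357.9 186.4] [-179.89   34.4   175.65] 79.81410269311338 [-0.1  0.9  0.7]
yaw/el -4.33 44.8 rel seat a,y,n [ 23.1   0.6 108.9]
```

View pics/seat2.png

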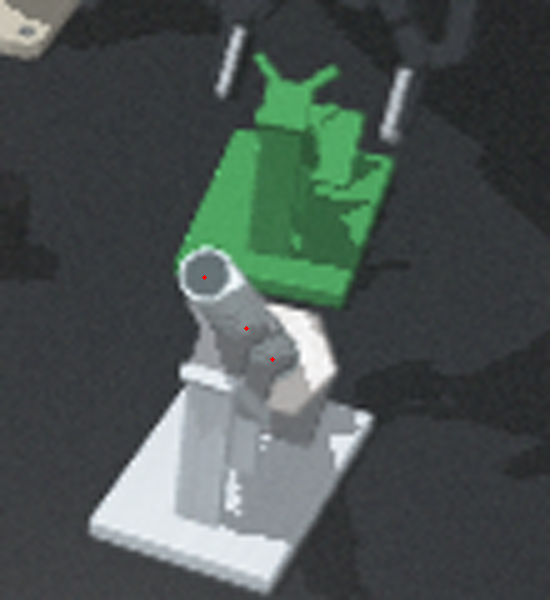

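The cylinder is seated: mouth at (206,273) against (204,277) predicted for the perfect seat. Now regrasping near the mouth (157 mm up the axis) with the tool vertical.

```bash
python3 - <<'E'
from h import *
a=SEAT+72*AX;Rt=Rcols(-axis_dir(YAW,0),[0,0,-1]);print(Rt.as_euler('xyz',degrees=True))
rows([(a+[0,0,90],Rt)],[7])
E
```

```text
[180.    0.  175.7]
[-16.7, 0.0, 1.3, -0.001, 0.086, -0.0]
[-16.8, 0.0, -0.1, -0.001, 0.086, -0.0]
[-16.7, -0.0, -1.6, -0.001, 0.086, -0.0]
[-16.5, -0.0, -3.0, -0.001, 0.086, -0.0]
[-16.2, -0.0, -4.4, -0.001, 0.086, -0.0]
[-15.8, -0.0, -5.8, -0.001, 0.086, -0.0]
[-15.2, -0.0, -7.1, -0.001, 0.086, -0.0]
7
```

Emit:
servo_tool --pt "85 -17 0 -3 0 0.086 0" --pt "85 -17 0 -3 0 0.086 0" --pt "85 -17 0 -3 0 0.086 0" --pt "85 -16 0 -3 0 0.086 0" --pt "85 -16 0 -4 0 0.086 0" --pt "85 -16 0 -6 0 0.086 0" --pt "85 -15 0 -7 0 0.086 0" --pt "85 0 0 0 0 0 0"

```text
time: 10.95
tool_pos: [539.5, 347.2, 239.9]
tcp_rot: [-179.5, -2.2, 175.9]
ft_force: [-0.5, 0.0, -0.4]
finger_gap: 84.9
```

```bash
python3 - <<'E'
from h import *
a=SEAT+72*AX;Rt=Rcols(-axis_dir(YAW,0),[0,0,-1])
s=sense();print(s['time'],s['tool_pos'].round(1),s['tcp_rot'].round(2));rows([(a+[0,0,30],Rt),(a+[0,0,-14],Rt)],[4,4])
E
```

```text
10.95 [539.5 347.2 239.9] [-179.52   -2.17  175.92]
[-1.6, 0.8, 14.2, -0.002, -0.009, 0.001]
[-1.4, 0.8, 14.2, -0.002, -0.009, 0.001]
[-1.3, 0.8, 14.2, -0.002, -0.009, 0.001]
[-1.1, 0.7, 14.2, -0.002, -0.009, 0.001]
[0.0, 0.0, 11.0, 0.0, 0.0, 0.0]
[0.0, 0.0, 11.0, 0.0, 0.0, 0.0]
[0.0, 0.0, 11.0, 0.0, 0.0, 0.0]
[0.0, 0.0, 11.0, 0.0, 0.0, 0.0]
8
```

Emit:
servo_tool --pt "85 -1.5 1 14 -0.002 -0.009 0" --pt "85 -1.5 1 14 -0.002 -0.009 0" --pt "85 -1 1 14 -0.002 -0.009 0" --pt "85 -1 0.5 14 -0.002 -0.009 0" --pt "85 0 0 11 0 0 0" --pt "85 0 0 11 0 0 0" --pt "85 0 0 11 0 0 0" --pt "85 0 0 10 0 0 0" --pt "85 0 0 0 0 0 0"

```text
time: 11.85
tool_pos: [541.1, 347.3, 128.6]
tcp_rot: [-179.7, -0.2, 175.7]
ft_force: [-1.2, -0.1, -0.5]
finger_gap: 84.9
```

```bash
python3 - <<'E'
from h import *
a=SEAT+72*AX;Rt=Rcols(-axis_dir(YAW,0),[0,0,-1])
s=sense();print(s['time'],s['tool_pos'].round(1),s['tcp_rot'].round(2),s['ft_force']);rows([(a+[0,0,-14],Rt)],[1])
E
```

```text
11.85 [541.1 347.3 128.6] [-179.68   -0.18  175.75] [-1.19858481 -0.14020748 -0.51315759]
[-2.4, 2.5, -10.4, -0.006, -0.003, 0.001]
1
```

Emit:
servo_tool --pt "85 -2 2 -7 -0.005 0 0" --pt "60 0 0 0 0 0 0" --pt "40 0 0 0 0 0 0" --pt "20 0 0 0 0 0 0" --pt "20 0 0 0 0 0 0" --pt "20 0 0 0 0 0 0" --pt "20 0 0 0 0 0 0" --force 50

```text
time: 12.55
tool_pos: [545.5, 349.4, 139.8]
tcp_rot: [179.9, 0.1, 175.7]
ft_force: [-1.0, -0.6, -0.5]
finger_gap: 26.7
```

```bash
python3 - <<'E'
from h import *
s=sense();p,r=s['tool_pos'],R(s['tcp_rot']);print(s['time'],p.round(1),s['tcp_rot'].round(2),s['ft_force'],s['finger_gap'])
at=r.inv().apply(AX);ot=r.inv().apply(SEAT-p);print("at",at.round(4),"ot",ot.round(1))
rows([(p+42*NN,r),(p+42*NN+[0,0,80],r)],[5,3])
E
```

```text
12.55 [545.5 349.4 139.8] [1.7995e+02 5.0000e-02 1.7572e+02] [-1.03857289 -0.59218617 -0.52660382] 26.735400720112313
at [-7.078e-01  4.000e-04 -7.065e-01] ot [52.6  0.2 37.7]
[5.9, 0.0, -5.9, 0.0, 0.0, 0.0]
[5.9, 0.0, -5.9, 0.0, 0.0, 0.0]
[5.9, 0.0, -5.9, 0.0, 0.0, 0.0]
[5.9, 0.0, -5.9, 0.0, 0.0, 0.0]
[5.9, 0.0, -5.9, 0.0, 0.0, 0.0]
[-0.0, 0.0, -26.7, 0.0, 0.0, 0.0]
[-0.0, 0.0, -26.7, 0.0, 0.0, 0.0]
[-0.0, 0.0, -26.7, 0.0, 0.0, 0.0]
8
```

Lifting square to the slope, then up.

Emit:
servo_tool --pt "20 4 0 -4 0 0 0" --pt "20 8 0 -8 0 0 0" --pt "20 9 0 -9 0 0 0" --pt "20 10 0 -10 0 0 0" --pt "20 0 0 -35 0 0 0" --pt "20 0 0 -40 0 0 0" --pt "20 0 0 -40 0 0 0" --pt "20 0 0 0 0 0 0"

```text
time: 13.35
tool_pos: [506.4, 352.8, 294.0]
tcp_rot: [179.9, -0.1, 175.9]
ft_force: [0.2, 0.5, 0.2]
finger_gap: 26.8
```

```bash
cat >> h.py <<'E'
AT2=np.array([-.7078,0,-.7065]);OT2=np.array([52.6,0.2,37.7])
PAN=np.array([628,-5,64.])
def stand(foot,h):
    zt=axis_dir(h,-45);rot=Rcols(-axis_dir(h,45),zt)
    # exact: put AT2 vertical with tool y horizontal
    y=rot.apply([0,1,0]);rot=Ro.align_vectors([[0,0,1.],y],[AT2,[0,1,0]])[0]
    return foot-rot.apply(OT2-85*AT2),rot
E
python3 - <<'E'
from h import *
s=sense();p,r=s['tool_pos'],R(s['tcp_rot']);print(s['time'],p.round(1),s['tcp_rot'].round(2),s['ft_force'].round(1),s['finger_gap'])
sc=snapshot("scene")
o=p+r.apply(OT2);a=r.apply(AT2);pts=proj("scene",[o-85*a,o-75*a,o,o+110*a]);c=pts.mean(0).astype(int);x0,y0=c[0]-50,c[1]-50
im=cv2.resize(sc[y0:y0+100,x0:x0+100],None,fx=5,fy=5,interpolation=cv2.INTER_CUBIC)
for q in pts:cv2.circle(im,tuple((((q-[x0,y0])+.5)*5-.5).round().astype(int)),2,(0,0,255),-1)
cv2.imwrite("pics/lift2.png",im)
P1=stand(PAN+[0,0,60],-5);print(P1[0],P1[1].as_euler('xyz',degrees=True),ik(*P1,[-5,-20,120,0,35,-90]))
rows([(np.array([500,180,330.]),Slerp([0,1],Ro.concatenate([r,P1[1]]))(.45)),P1],[6,7])
# pan cross-check
print(atz("top",(340.2,200.6),64),atz("scene",(257.1,277.3),64),tri((257.1,277.3),(340.2,200.6)))
E
```

```text
13.35 [506.4 352.8 294. ] [ 1.7991e+02 -1.1000e-01  1.7587e+02] [0.2 0.5 0.2] 26.759585668113573
[638.41989516  -6.11238667 272.86663094] [180.          45.05266527 175.        ] (array([ -5.2, -26.8, 122.6,   0.3,  39.2, -90.4]), np.float64(0.0))
[-1.1, -28.7, -6.5, 0.0, -0.06, 0.001]
[-1.5, -28.7, -6.4, 0.0, -0.06, 0.001]
[-1.9, -28.7, -6.3, 0.0, -0.06, 0.001]
[-2.3, -28.7, -6.2, 0.0, -0.06, 0.001]
[-2.7, -28.7, -6.0, 0.0, -0.06, 0.001]
[-3.1, -28.7, -5.9, 0.0, -0.06, 0.001]
[-17.6, -24.9, 15.2, 0.001, -0.062, 0.001]
[-16.7, -24.9, 16.3, 0.001, -0.062, 0.001]
[-15.7, -24.9, 17.3, 0.001, -0.062, 0.001]
[-14.6, -24.9, 18.3, 0.001, -0.062, 0.001]
[-13.5, -24.8, 19.1, 0.001, -0.062, 0.001]
[-12.3, -24.8, 20.0, 0.001, -0.062, 0.001]
[-11.1, -24.8, 20.7, 0.001, -0.062, 0.001]
13
[626.7048899   -5.77743701  64.        ] [630.68525015  -2.99505308  64.        ] (array([627.2589979 ,  -5.4615917 ,  61.11821588]), np.float64(1.0021972623005382))
```

View pics/lift2.png

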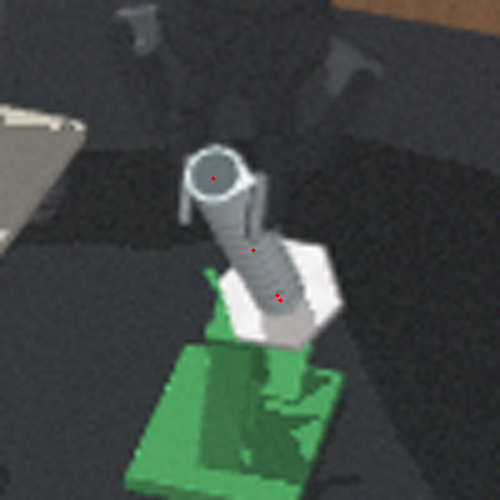

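In the picture the held mouth is at (216,173), with (213,178) predicted, so the grasp hasn't slipped. Moving towards the pan while turning upright.

Emit:
servo_tool --pt "20 -1 -29 -8 0 -0.06 0" --pt "20 -2 -29 -8 0 -0.06 0" --pt "20 -2 -29 -8 0 -0.06 0" --pt "20 -2 -29 -8 0 -0.06 0" --pt "20 -3 -29 -8 0 -0.06 0" --pt "20 -3 -29 -8 0 -0.06 0" --pt "20 -17 -25 12 0 -0.06 0" --pt "20 -16 -25 13 0 -0.06 0" --pt "20 -15 -25 14 0 -0.06 0" --pt "20 -14 -25 15 0 -0.06 0"

```text
time: 14.4
tool_pos: [562.6, 68.6, 305.9]
tcp_rot: [-179.4, 34.3, 176.8]
ft_force: [-0.1, -0.1, -1.4]
finger_gap: 26.5
```

```bash
cat >> h.py <<'E'
def rel2():
    s=sense();r=R(s['tcp_rot']);a=r.apply(AT2);f=s['tool_pos']+r.apply(OT2-85*AT2)
    print(s['time'],s['tool_pos'].round(1),s['tcp_rot'].round(2),s['finger_gap'].round(1),s['ft_force'].round(1),"foot-pan",(f-PAN).round(1),"axis xy deg",np.degrees(a[:2]).round(2),s['joint_pos'].round(1))
E
python3 - <<'E'
from h import *
rel2();rows([stand(PAN+[0,0,60],-5)],[6])
E
```

```text
Traceback (most recent call last):
  File "h.py", line 72, in rel2
    print(s['time'],s['tool_pos'].round(1),s['tcp_rot'].round(2),s['finger_gap'].round(1),s['ft_force'].round(1),"foot-pan",(f-PAN).round(1),"axis xy deg",np.degrees(a[:2]).round(2),s['joint_pos'].round(1))
                                                                 ^^^^^^^^^^^^^^^^^^^^^
AttributeError: 'float' object has no attribute 'round'
```

```bash
sed -i "s/s\['finger_gap'\].round(1)/round(s['finger_gap'],1)/" h.py
python3 - <<'E'
from h import *
rel2();rows([stand(PAN+[0,0,60],-5)],[6])
E
```

```text
14.4 [562.6  68.6 305.9] [-179.41   34.26  176.82] 26.5 [-0.1 -0.1 -1.4] foot-pan [-103.6   74.9   97.6] axis xy deg [10.73 -0.18] [  5.2 -31.4 117.7  -6.1  59.9 -80. ]
[-7.9, -11.6, 12.2, 0.002, -0.031, 0.004]
[-7.6, -11.6, 12.4, 0.002, -0.031, 0.004]
[-7.2, -11.5, 12.7, 0.002, -0.031, 0.004]
[-6.9, -11.5, 12.9, 0.002, -0.031, 0.004]
[-6.5, -11.4, 13.2, 0.002, -0.031, 0.004]
[-6.1, -11.4, 13.4, 0.002, -0.031, 0.004]
6
```

Emit:
servo_tool --pt "20 -8 -12 11 0.002 -0.031 0.004" --pt "20 -8 -12 11 0.002 -0.031 0.004" --pt "20 -7 -12 12 0.002 -0.031 0.004" --pt "20 -7 -11 12 0.002 -0.031 0.004" --pt "20 -6 -11 13 0.002 -0.031 0.004" --pt "20 -6 -11 13 0.002 -0.031 0.004" --pt "20 0 0 0 0 0 0"

```text
time: 15.1
tool_pos: [628.3, -9.8, 258.0]
tcp_rot: [-179.9, 44.3, 174.8]
ft_force: [-0.9, -0.0, -0.4]
finger_gap: 26.5
```

```bash
python3 - <<'E'
from h import *
rel2();rows([stand(PAN+[0,0,25],-5),stand(PAN+[0,0,8],-5)],[5,3])
E
```

```text
15.1 [628.3  -9.8 258. ] [-179.93   44.29  174.84] 26.5 [-0.9 -0.  -0.4] foot-pan [-12.1  -3.6  45.3] axis xy deg [ 0.76 -0.02] [ -5.8 -27.6 124.3   0.6  39.  -90.9]
[1.4, 0.9, 4.2, -0.001, -0.003, -0.0]
[1.4, 0.9, 4.2, -0.001, -0.003, -0.0]
[1.4, 0.9, 4.2, -0.001, -0.003, -0.0]
[1.5, 0.9, 4.2, -0.001, -0.003, -0.0]
[1.5, 0.9, 4.2, -0.001, -0.003, -0.0]
[4.0, -0.0, 4.0, 0.0, 0.0, 0.0]
[4.0, -0.0, 4.0, 0.0, 0.0, 0.0]
[4.0, -0.0, 4.0, 0.0, 0.0, 0.0]
8
```

Emit:
servo_tool --pt "20 1 1 4 0 -0.003 0" --pt "20 1 1 4 0 -0.003 0" --pt "20 1 1 4 0 -0.003 0" --pt "20 1 1 4 0 -0.003 0" --pt "20 1 0.5 4 0 -0.003 0" --pt "20 3 0 3 0 0 0" --pt "20 3 0 3 0 0 0" --pt "20 0 0 0 0 0 0"

```text
time: 15.9
tool_pos: [638.0, -2.8, 228.0]
tcp_rot: [180.0, 45.0, 174.9]
ft_force: [0.2, 1.0, -0.9]
finger_gap: 26.5
```

```bash
python3 - <<'E'
from h import *
rel2();rows([stand(PAN+[0,0,2],-5)],[4])
E
```

```text
15.9 [638.   -2.8 228. ] [179.97  44.97 174.94] 26.5 [ 0.2  1.  -0.9] foot-pan [-0.7  3.4 15.1] axis xy deg [ 0.08 -0.03] [ -4.7 -24.4 125.6  -0.4  33.8 -89.5]
[2.2, -0.8, 2.4, -0.0, -0.0, -0.0]
[2.2, -0.8, 2.4, -0.0, -0.0, -0.0]
[2.2, -0.8, 2.4, -0.0, -0.0, -0.0]
[2.2, -0.8, 2.4, -0.0, -0.0, -0.0]
4
```

Emit:
servo_tool --pt "20 2 -1 2 0 0 0" --pt "20 2 -1 2 0 0 0" --pt "20 2 -1 2 0 0 0" --pt "20 0.8 0 0.8 0 0 0" --pt "20 0.8 0 0.8 0 0 0" --pt "20 0 0 0 0 0 0"

```text
time: 16.5
tool_pos: [637.8, -6.5, 216.7]
tcp_rot: [180.0, 45.0, 174.9]
ft_force: [-0.3, -0.4, -1.1]
finger_gap: 26.7
```

```bash
python3 - <<'E'
from h import *
rel2()
E
```

```text
16.5 [637.8  -6.5 216.7] [179.98  45.   174.91] 26.7 [-0.3 -0.4 -1.1] foot-pan [-0.7 -0.3  3.9] axis xy deg [ 0.05 -0.02] [ -5.3 -23.8 126.4   0.3  32.4 -90.4]
```

Emit:
servo_tool --pt "20 0.8 0 0.8 0 0 0" --pt "20 0.8 0 0.8 0 0 0" --pt "20 0.5 0 0.5 0 0 0" --pt "20 0 0 0 0 0 0"

```text
time: 16.9
tool_pos: [638.0, -6.4, 214.0]
tcp_rot: [180.0, 45.0, 174.9]
ft_force: [0.3, 0.2, -0.5]
finger_gap: 26.6
```

```bash
python3 - <<'E'
from h import *
rel2()
E
```

```text
16.9 [638.   -6.4 214. ] [179.98  45.03 174.91] 26.6 [ 0.3  0.2 -0.5] foot-pan [-0.5 -0.3  1.1] axis xy deg [ 0.02 -0.02] [ -5.3 -23.6 126.6   0.3  31.9 -90.4]
```

Emit:
servo_tool --pt "20 0.5 0 0.5 0 0 0" --pt "20 0.4 0 0.4 0 0 0" --pt "20 0.4 0 0.4 0 0 0" --pt "20 0 0 0 0 0 0"

```text
time: 17.3
tool_pos: [638.3, -6.4, 212.6]
tcp_rot: [180.0, 45.1, 174.9]
ft_force: [-0.1, -0.5, -0.8]
finger_gap: 26.9
```

```bash
python3 - <<'E'
from h import *
rel2()
E
```

```text
17.3 [638.3  -6.4 212.6] [179.98  45.09 174.92] 26.9 [-0.1 -0.5 -0.8] foot-pan [-0.  -0.2 -0.3] axis xy deg [-0.04 -0.01] [ -5.3 -23.4 126.7   0.3  31.7 -90.4]
```

Emit:
servo_tool --pt "20 0.5 0 0.5 0 0 0" --pt "20 0.5 0 0.5 0 0 0" --pt "20 0 0 0 0 0 0"

```text
time: 17.6
tool_pos: [639.1, -6.4, 212.6]
tcp_rot: [180.0, 45.2, 174.9]
ft_force: [0.1, -0.2, -0.1]
finger_gap: 26.5
```

```bash
python3 - <<'E'
from h import *
rel2()
E
```

```text
17.6 [639.1  -6.4 212.6] [179.98  45.23 174.93] 26.5 [ 0.1 -0.2 -0.1] foot-pan [ 1.1 -0.3 -0.3] axis xy deg [-0.18 -0.  ] [ -5.3 -23.4 126.7   0.3  31.4 -90.4]
```

Emit:
servo_tool --pt "20 1.2 0 0.5 0 0 0" --pt "20 1 0 0.8 0 0 0" --pt "20 0 0 0 0 0 0"

```text
time: 17.9
tool_pos: [639.8, -6.4, 212.6]
tcp_rot: [180.0, 45.5, 174.9]
ft_force: [0.6, 0.4, 0.1]
finger_gap: 27.0
```

```bash
python3 - <<'E'
from h import *
rel2()
E
```

```text
17.9 [639.8  -6.4 212.6] [179.97  45.49 174.92] 27.0 [0.6 0.4 0.1] foot-pan [ 2.5 -0.4 -0.3] axis xy deg [-0.44  0.02] [ -5.3 -23.4 126.8   0.3  31.1 -90.4]
```

Downward motion has stopped at the predicted pan height (foot −0.3 mm, axis 0.4° off vertical, force small), so the foot is on the pan. Releasing and backing off along the tool axis.

Emit:
servo_tool --pt "35 0 0 0 0 0 0" --pt "50 0 0 0 0 0 0" --pt "70 0 0 0 0 0 0" --pt "85 0 0 0 0 0 0" --pt "85 0 0 0 0 0 0" --pt "85 0 0 -10 0 0 0" --pt "85 0 0 -25 0 0 0" --pt "85 0 0 -40 0 0 0" --pt "85 0 0 -40 0 0 0" --pt "85 0 0 0 0 0 0"

```text
time: 18.9
tool_pos: [553.8, 1.0, 292.6]
tcp_rot: [180.0, 45.1, 174.9]
ft_force: [0.9, -0.2, 0.8]
finger_gap: 85.2
```

```bash
python3 - <<'E'
from h import *
rel2()
sc=snapshot("scene");t=snapshot("top");out=[]
for n,im in(("scene",sc),("top",t)):
    pts=proj(n,[PAN,PAN+[0,0,195],[482.9,-61,62]]);c=pts.mean(0).astype(int);x0,y0=c[0]-40,c[1]-50
    im=cv2.resize(im[y0:y0+100,x0:x0+80],None,fx=5,fy=5,interpolation=cv2.INTER_CUBIC);print(n,x0,y0)
    for q in pts:cv2.circle(im,tuple((((q-[x0,y0])+.5)*5-.5).round().astype(int)),2,(0,0,255),-1)
    out.append(im)
cv2.imwrite("pics/stand.png",np.hstack(out))
# tare estimate
yb=6.5;c,s_=np.cos(np.radians(yb)),np.sin(np.radians(yb))
print("tare from pan",PAN[:2]+[c*-150+s_*35,s_*-150-c*35], "meas",tri((263.7,245.5),(359.2,243.8)),atz("top",(359.2,243.8),60))
st=sense();Rd=Rcols(-axis_dir(-5,0),[0,0,-1])
print(ik(np.array([483,-61,70.]),Rd,st['joint_pos']))
E
```

```text
18.9 [553.8   1.  292.6] [179.97  45.09 174.9 ] 85.2 [ 0.9 -0.2  0.8] foot-pan [-84.5   7.1  79.7] axis xy deg [-0.04 -0.02] [ -5.3 -45.5 131.9   0.3  48.5 -90.3]
scene 218 194
top 307 159
tare from pan [482.92633413 -56.75549701] meas (array([482.90313885, -62.10733411,  62.23337575]), np.float64(5.178379700819645)) [484.36108482 -64.69342952  60.        ]
(array([-13.2,  -1.9, 112.5,  -0. ,  69.4, -98.2]), np.float64(0.0))
```

View pics/stand.png

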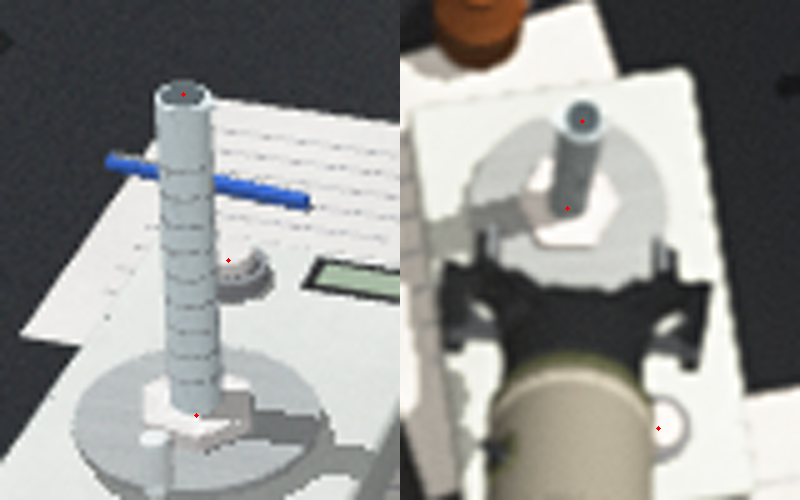

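The cylinder stands upright at the pan centre. The scene crop shows its foot around (197,415) and mouth at (184,95), both on the predicted dots, and the top view agrees. The tare key is at about (484,-62,62). I'll close the fingers, go vertical above it, then press.

```bash
python3 - <<'E'
from h import *
Rd=Rcols(-axis_dir(-5,0),[0,0,-1])
rows([(np.array([484,-62,200.]),Rd),(np.array([484,-62,90.]),Rd)],[8,4])
E
```

```text
[13.3, -8.6, 2.1, -0.0, 0.098, -0.0]
[13.1, -8.6, 3.4, -0.0, 0.098, -0.0]
[12.7, -8.6, 4.6, -0.0, 0.098, -0.0]
[12.2, -8.6, 5.9, -0.0, 0.098, -0.0]
[11.5, -8.6, 7.0, -0.0, 0.098, -0.0]
[10.8, -8.6, 8.1, -0.0, 0.098, -0.0]
[10.0, -8.6, 9.1, -0.0, 0.098, -0.0]
[9.0, -8.6, 10.0, -0.0, 0.098, -0.0]
[0.0, 0.0, 27.5, 0.0, 0.0, 0.0]
[0.0, 0.0, 27.5, 0.0, 0.0, 0.0]
[0.0, 0.0, 27.5, 0.0, 0.0, 0.0]
[0.0, 0.0, 27.5, 0.0, 0.0, 0.0]
12
```

Emit:
servo_tool --pt "85 14 -9 -5 0 0.098 0" --pt "85 13 -9 0 0 0.098 0" --pt "0 13 -9 4 0 0.098 0" --pt "0 12 -9 5 0 0.098 0" --pt "0 11 -9 6 0 0.098 0" --pt "0 11 -9 7 0 0.098 0" --pt "0 10 -9 8 0 0.098 0" --pt "0 9 -9 9 0 0.098 0" --pt "0 0 0 0 0 0 0"

```text
time: 19.9
tool_pos: [467.2, -66.0, 191.1]
tcp_rot: [179.7, -3.6, 174.9]
ft_force: [-0.4, 0.4, -0.5]
finger_gap: -0.2
```

```bash
python3 - <<'E'
from h import *
s=sense();print(s['tool_pos'],s['tcp_rot'],s['finger_gap'],s['ft_force'])
Rd=Rcols(-axis_dir(-5,0),[0,0,-1])
rows([(np.array([484,-62,130.]),Rd),(np.array([484,-62,75.]),Rd)],[3,3])
E
```

```text
[467.17518973 -66.03865727 191.14177873] [179.69243195  -3.6255631  174.94444966] -0.15179208132052 [-0.35178988  0.43910268 -0.54072226]
[-6.7, 1.7, 20.0, 0.002, -0.021, -0.0]
[-6.3, 1.8, 20.1, 0.002, -0.021, -0.0]
[-5.9, 1.8, 20.3, 0.002, -0.021, -0.0]
[0.0, 0.0, 18.3, 0.0, 0.0, 0.0]
[0.0, 0.0, 18.3, 0.0, 0.0, 0.0]
[0.0, 0.0, 18.3, 0.0, 0.0, 0.0]
6
```

Emit:
servo_tool --pt "0 -7 2 20 0 -0.021 0" --pt "0 -6 2 20 0 -0.021 0" --pt "0 -6 2 20 0 -0.021 0" --pt "0 0 0 18 0 0 0" --pt "0 0 0 16 0 0 0" --pt "0 0 0 12 0 0 0" --pt "0 0 0 0 0 0 0"

```text
time: 20.6
tool_pos: [484.7, -58.3, 72.3]
tcp_rot: [179.5, 0.2, 174.9]
ft_force: [-1.3, 0.2, 0.4]
finger_gap: 0.3
```

```bash
python3 - <<'E'
from h import *
s=sense();print(s['tool_pos'],s['tcp_rot'],s['finger_gap'],s['ft_force'])
Rd=Rcols(-axis_dir(-5,0),[0,0,-1])
rows([(np.array([484,-62,66.]),Rd)],[2])
E
```

```text
[484.67157442 -58.27219369  72.27684404] [179.50671164   0.24616565 174.8742998 ] 0.2612058402490991 [-1.30366102  0.21344834  0.40151542]
[0.2, -1.9, 3.1, 0.004, 0.002, -0.001]
[0.2, -1.9, 3.1, 0.004, 0.002, -0.001]
2
```

Emit:
servo_tool --pt "0 0 -2 2 0 0 0" --pt "0 0 -1 2 0 0 0" --pt "0 0 0 2 0 0 0" --pt "0 0 0 2 0 0 0" --pt "0 0 0 1 0 0 0"

```text
time: 21.1
tool_pos: [486.4, -61.6, 65.7]
tcp_rot: [179.5, 0.5, 174.9]
ft_force: [-2.7, 1.2, 3.8]
finger_gap: -0.0
```

```bash
python3 - <<'E'
from h import *
s=sense();print(s['tool_pos'],s['tcp_rot'],s['ft_force'])
E
```

```text
[486.38437933 -61.56577742  65.71188724] [179.5143929    0.51334872 174.86866756] [-2.65136329  1.15433783  3.81477115]
```

Contact at z≈66 with the force rising. I'll push on in small steps.

Emit:
servo_tool --pt "0 0.5 0 2 0 0 0" --pt "0 0.5 0 2 0 0 0" --pt "0 0 0 2 0 0 0"

```text
time: 21.4
tool_pos: [486.7, -61.6, 63.6]
tcp_rot: [179.5, 0.6, 174.9]
ft_force: [-17.6, 3.9, 30.4]
finger_gap: -0.1
```

```bash
python3 - <<'E'
from h import *
s=sense();print(s['tool_pos'],s['tcp_rot'],s['ft_force'])
E
```

```text
[486.71920832 -61.62768383  63.55838658] [179.53071176   0.62236469 174.88559554] [-17.60931681   3.88855495  30.40116297]
```

It hardens at z≈63.6 (30 N). I'll back off stepwise and read force against height, to tell the key's spring from the housing.

Emit:
servo_tool --pt "0 0 0 -1 0 0 0" --pt "0 0 0 0 0 0 0"

```text
time: 21.6
tool_pos: [487.1, -61.7, 66.0]
tcp_rot: [179.5, 0.7, 174.9]
ft_force: [-2.1, -0.0, 4.7]
finger_gap: -0.1
```

Emit:
servo_tool --pt "0 0 0 -1.5 0 0 0" --pt "0 0 0 0 0 0 0"

```text
time: 21.8
tool_pos: [487.3, -61.8, 67.7]
tcp_rot: [179.6, 0.7, 174.9]
ft_force: [-1.3, 1.5, 2.7]
finger_gap: -0.1
```

Emit:
servo_tool --pt "0 0 0 -1.5 0 0 0" --pt "0 0 0 0 0 0 0"

```text
time: 22.0
tool_pos: [487.4, -61.8, 69.1]
tcp_rot: [179.6, 0.7, 174.9]
ft_force: [-0.9, 1.6, 1.9]
finger_gap: -0.1
```

Emit:
servo_tool --pt "0 0 0 -2 0 0 0" --pt "0 0 0 0 0 0 0"

```text
time: 22.2
tool_pos: [487.6, -61.9, 71.0]
tcp_rot: [179.6, 0.8, 174.9]
ft_force: [-0.5, 0.7, -0.1]
finger_gap: 0.1
```

Emit:
servo_tool --pt "0 0 0 -2 0 0 0" --pt "0 0 0 0 0 0 0"

```text
time: 22.4
tool_pos: [487.4, -62.0, 72.8]
tcp_rot: [179.6, 0.7, 174.9]
ft_force: [0.0, 0.1, -0.4]
finger_gap: -0.5
```

The force falls smoothly with height: 4.7 N at 66.0, 2.7 at 67.7, 1.9 at 69.1 and 0 at 71. That is the key's spring (top ≈70.5), and it was fully down at 63.6 and has come up again. Retreating clear.

Emit:
servo_tool --pt "0 0 0 -20 0 0 0" --pt "0 5 0 -40 0 0 0" --pt "0 5 0 -40 0 0 0" --pt "0 5 0 -40 0 0 0" --pt "0 0 0 0 0 0 0" --pt "0 0 0 0 0 0 0"

```text
time: 23.0
tool_pos: [468.1, -61.2, 215.6]
tcp_rot: [179.5, 0.5, 174.9]
ft_force: [0.1, 0.9, -0.7]
finger_gap: 0.4
```

```bash
python3 - <<'E'
from h import *
s=sense();print(s['time'],s['tool_pos'],s['ft_force'])
sc=snapshot("scene");t=snapshot("top")
old=cv2.imread("pics/stand.png")[:,:400]
new=cv2.resize(sc[194:294,218:298],None,fx=5,fy=5,interpolation=cv2.INTER_CUBIC)
# displacement of cylinder patch (mouth and foot)
for n,(x,y,w,h) in dict(mouth=(145,75,75,60),foot=(135,360,110,80)).items():
    m=cv2.matchTemplate(new[y-25:y+h+25,x-25:x+w+25],old[y:y+h,x:x+w],cv2.TM_CCOEFF_NORMED);_,v,_,l=cv2.minMaxLoc(m);print(n,round(v,3),(l[0]-25,l[1]-25),"5x px")
s0=cv2.imread("pics/scene0.png")
for n,(x,y,w,h) in dict(a=(148,248,28,58),b=(236,282,30,58),c=(308,290,28,58),wash=(480,228,38,102),cap=(344,238,18,22),pen=(238,222,44,16),beaker=(98,228,30,40)).items():
    m=cv2.matchTemplate(sc[y-8:y+h+8,x-8:x+w+8],s0[y:y+h,x:x+w],cv2.TM_CCOEFF_NORMED);_,v,_,l=cv2.minMaxLoc(m);print(n,round(v,2),(l[0]-8,l[1]-8))
E
```

```text
23.0 [468.08792791 -61.21637235 215.5973281 ] [ 0.05638773  0.90653144 -0.73090697]
mouth 0.992 (0, 0) 5x px
foot 0.976 (0, 0) 5x px
a 0.69 (0, 0)
b 1.0 (0, 0)
c 1.0 (0, 0)
wash 1.0 (0, 0)
cap 0.59 (0, 0)
pen 0.88 (0, 0)
beaker 1.0 (0, 0)
```

The cylinder hasn't moved since release and every bystander matches at zero shift. Bottle_a, the cap and the pen correlate lower, probably from shadows, the missing cylinder behind the bottle, or occlusion. Handing in.

```bash
python3 -c "
from bench import hand_in
print(hand_in())"
```

```text
the job is handed in; nothing more can be done
None
```

I laid the white cylinder in the aluminium cradle and let go of it there. I then took it again near its mouth with the tool vertical, stood it on the pan, and pressed and released the tare key. The job was handed in at about 23 s of the 67 s allowed; no verdict is reported.

- **Cradle:** after release, the mouth appeared within about 3 mm of its predicted seat.
- **Pan:** both views show the cylinder upright, with its foot within a few millimetres of the pan centre. Contact forces while setting it down stayed near the sensor noise. It did not move in the image when the key was pressed.
- **Tare key:** the force fell smoothly from 4.7 N at z = 66 mm to zero at 71 mm, which matches the key's spring. The push bottomed out at z = 63.6 mm with about 30 N. That is more than the 5 N needed, but under the 40 N limit. I did not read the key's travel directly; fully down and up again is inferred from these forces.
- **Bystanders:** all seven matched their starting pictures at zero shift. Bottle_a (0.69), the cap (0.59) and the pen (0.88) correlated less well. I put that down to changed shadows, occlusion and background, but did not check it by eye because all 12 views were used.
- **Disagreement:** image estimates put the key top at z ≈ 62 mm, while contact began at about 70 mm. I relied on the measured force instead.

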